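Load the marking jig and start its clamp screw

ROBOT

A 6-joint arm with a two-finger parallel gripper is mounted at the origin on the work surface. World frame = base frame: x ahead of the robot, y to its left, z up, the work surface at z = 0. Lengths are in m, angles in degrees, forces in N, time in s.
With the tool pointing down it reaches from about 0.375 to 0.9 m from the base axis. Payload 3.1 kg.
Tool frame: the origin (TCP) lies at the very end of the fingers, on their centre line; the grasp point (between the pads) lies 19 mm behind it; z points along the fingers, y is the line along which they close (so a half turn about z gives the same grasp; the last joint's range is limited). The gripper opens to 87 mm and grips with 3 to 60 N. Pads are 19 mm wide; open, the fingers measure 117 mm over their backs; the gripper's body (75 mm by 190 mm) begins 51 mm behind the grasp point.
Start: joints at [55.204, 30.224, 82.088, -0, 67.689, -10.227], TCP at [0.26, 0.568, 0.223] pointing down, gripper open.
Joint ranges: [-176.69, 176.69], [-43.24, 126.21], [12.49, 139.97], [-82, 262], [0, 151.66], [-163.58, 163.58]. Speed limits (degrees/s): [159.86, 159.86, 180, 180, 180, 180].

INTERFACE

Orientations are given as a 3x3 rotation matrix whose columns are the frame's x, y, z axes.
In Python, from rig import bot, imaging gives the robot as it stands.
- The arm moves only by the tool drive_tool, never from a script. Its argument "deltas" is text: rows parted by semicolons, each of 5 numbers parted by spaces: the finger opening in mm, from 0 to 87, then the shift along the world's x, y, z in mm, then the turn about the world's z in rad. In form: jaw dx dy dz twist; .... A call has 1 to 12 rows; each row is the pose to reach, as a shift and turn from the pose commanded when the call began; what a row does not reach only later rows make up. A row lasts 1/10 s, in which the tool goes at most 50 mm and 8.59 degrees, less where a joint would pass 70% of its speed; a pose out of reach is approached as far as the arm can. A call with a gripper value outside its range is refused whole. The fingers move at their own pace and stop on an object; the grip force is fixed at half the most. Time passes only in rows, so rows that repeat a pose let the fingers close. It gives the time, the measured TCP pose, the force, the opening and the grip force at its end, in the units of the state.
- bot.read_state(): the state, without advancing time (a new reading comes with each control period).
- imaging.capture(name): name is "side" or "top"; returns the picture (400x640x3 uint8, red, green, blue); there is no depth.
- imaging.camera_model(name): a dict with "fx", "fy", "cx", "cy" (pixels), "T" (4x4, takes a point from camera to world coordinates). Camera axes: x right, y down, z forward; pixel columns grow to the right and rows downward; lengths in m; the calibration is good to about 2 mm. A picture is of the moment at which its call begins. camera_model takes no time and is no camera call.
- bot.hand_in(): hands the job in; it is judged then, once.
The state is a dict: "time_s": time; "joint_positions": joint angles; "qvel": joint speeds; "tau": joint torques, N m; "position": TCP position; "tcp_rot": TCP orientation; "force": force on the tool from outside, world axes, zero at the start; "moment": the same for the moment, N m; "opening": opening from 0.0 (shut) to 1.0 (fully open); "grasp_force": force on a finger pad.
Only numpy, scipy, OpenCV 4.12 (cv2) and the standard library are available. Lean on these libraries where they do the work, as an engineer would, in place of code of your own. Each camera call takes 0.05 s, during which the arm holds its last target. There are 200 camera calls.

TASK

Drop the pale wooden blank into the pocket of the steel marking jig so that it sits fully home, let go of it, and swing the yellow lever fully shut over it. Then take the black crank grip of the clamp screw and turn it backward (anticlockwise from above) only until the screw drops as its thread ends pass, turn it forward (clockwise) one full turn from there, and finish with the gripper still holding the crank grip, keeping the screw still. Leave the dark blank, the paint can and the sanding blocks where they are.

Things in the scene. Friction and masses are not known exactly. Their poses are not given: they have to be found in the camera images.
- jig: Marking jig bolted to the bench: dark steel plate 130 (x) x 310 (y) x 26 mm high; origin under the plate's centre, on the bench; z up. On it, along its y axis: blue screw boss (66 mm round, top 60 mm above the bench) at y = -90 mm, pocket at y = +30 mm, blue lever pivot (30 mm round) at y = +100 mm. Its place and yaw vary.
- pocket (a point): Centre of the pocket's floor, 12 mm above the bench; axes as the jig's. The pocket is 52 mm (jig x) by 78 mm (jig y) and 14 mm deep, straight-walled, with a green floor; its mouth is flush with the plate's top, 26 mm above the bench.
- blank: Pale wooden block, 46 (x) x 70 (y) x 45 mm high, about 80 g, standing loose on the bench to the left or right of the jig; origin at the centre of its underside, z up. It fits the pocket with its 70 mm side along the jig's y (either way round), and then stands 31 mm out of it, its top 57 mm above the bench.
- dark_blank: Dark wooden block of the same size; not wanted. Origin at the centre of its underside.
- lever (a joint): Angle of the yellow locking lever (24 mm wide bar, 12 mm thick, 60 to 72 mm above the bench, reaching 151 mm from its pivot): 0 = shut (stop), lying along the jig's -y over the pocket; grows as it swings, level, clockwise from above towards the jig's -x; starts at 1.45 to 1.75 rad. Stiff hinge (about 0.1 N m, 1 N at the knob): it stays where it is left.
- lever_pivot (a point): On the lever's vertical hinge axis, 60 mm above the bench.
- lever_knob (a point): Top centre of the red upright knob on the lever, 18 mm in diameter, 30 mm tall, from the bar's top (72 mm above the bench) to 102 mm above the bench; 100 mm from the hinge axis.
- screw_hole (a point): On the vertical axis of the clamp screw, at the top of the blue boss, 60 mm above the bench.
- crank_grip (a point): On the screw's crank, middle of the height of its black upright grip: 16 mm in diameter, 44 mm tall, this point is 22 mm above the crank arm's top and 22 mm below the grip's top; 45 mm from the screw's axis. About 144 mm above the bench less the sink. The grip spins freely on its pin, so fingers can keep their direction as the crank goes round.
- screw (a joint): Turn of the steel clamp screw with its crank, rad; grows forward (clockwise from above, screwing in). Its zero is only a mark. At the start its thread stands on the first thread of the boss, not caught; after 0.9 to 2.4 rad backward the thread ends pass and the screw drops 8 mm (one pitch) in 0.3 s. It turns with about 0.1 N m (2 N at the grip) and stays where it is left.
- sink (a joint): How far the screw and crank have sunk along the axis, m, growing downward. The screw (0.8 kg) rests by its weight on a right-hand thread of 8 mm pitch: 1.3 mm per rad. Reads 0.001 to 0.0035 at the start, about 0.008 after the drop, about 0.016 one turn later. A firm grip may carry the weight past the drop: it is then felt on the gripper, and the screw drops when the grip opens.
- paint_can: White paint can with black lid, 100 mm in diameter, 120 mm tall; origin at the centre of its underside. Bystander; leave it alone.
- sanding_block0: Dark blue-green sanding block 60 x 45 x 35 mm at the jig's right; origin at the centre of its underside. Bystander; leave it alone.
- sanding_block1: Dark blue-green sanding block 60 x 45 x 35 mm at the jig's right; origin at the centre of its underside. Bystander; leave it alone.
- sanding_block2: Dark blue-green sanding block 60 x 45 x 35 mm at the jig's right; origin at the centre of its underside. Bystander; leave it alone.
There are look-alikes about, which are no part of the job. What is meant by the blank is not pink, and is the larger of those in its own colour.

How it is judged (in metres and radians):
On the way, in this order (a step that is already met when the one before it is completed fails the run):
1. the pale blank sits home in the pocket, let go (horizontal distance between blank and pocket below 0.007 m and height (world z) of blank below 0.015 m and angle between blank's own z axis and vertical below 0.06 rad and angle between the y axis of blank and the y axis of jig, either way round below 0.16 rad and contact force between the fingers and blank below 0.1 N), for 0.2 s.
2. the lever is swung shut over the blank (horizontal distance between blank and pocket below 0.007 m and height (world z) of blank below 0.015 m and angle between blank's own z axis and vertical below 0.06 rad and angle between the y axis of blank and the y axis of jig, either way round below 0.16 rad and value of joint lever below 0.09 rad), for 0.2 s.
3. the screw, turned backward, has dropped (all of step 2 and value of joint sink above 0.0045 m and value of joint screw below 0.3 rad), for 0.1 s.
At the end, for the whole second after the job is handed in: Pale blank home in the pocket (7 mm, underside within 3 mm of the floor, square), lever within 0.09 rad of shut, screw forward one turn from its drop (1.2 rad short to 0.9 over), sunk over 11.5 mm, still, and the fingers holding the crank with over 1 N (all of step 2 and value of joint screw between 5.1 and 7.2 rad and value of joint sink above 0.0115 m and contact force between the fingers and screw above 1 N and velocity of joint screw between -0.1 and 0.1 rad/s and linear speed of blank below 0.02 m/s); the arm keeps its last pose, push and grip.
It fails at once if the screw is turned back more than about a quarter turn past its drop (value of joint screw below -1.8 rad).
It fails at once if the dark blank, the paint can or a sanding block is moved more than 30 mm (distance of any of dark_blank, paint_can, sanding_block0, sanding_block1, sanding_block2 from where it was at the start of the episode above 0.03 m).
It fails at once if the screw is run on more than about a quarter turn past one turn (value of joint screw above 8 rad).
It also fails if it takes over 72 s, if anything falls off the work surface, if the arm or the gripper's body presses on something with over 40 N, if the wrist force passes 120 N, or if a joint passes its speed limit or range.

## Working session

There is one attempt and no reset: what is moved stays moved. The work goes in short steps, Python scripts to look and compute and a tool call to move; the robot and the scene stay as the last step left them, time stands still between calls to the robot, and variables do not carry over. Pictures are saved under pics/ and viewed, at most 10 in all, crops included, and the job is handed in when it is done.

Besides the shell and the picture viewer there is one more tool, called after "Request:" as name(argument=value, ...), one argument or row to a line, values as JSON. drive_tool: Moves the arm, as the interface text tells. Its arguments: {"type":"object","properties":{"deltas":{"type":"string"}},"required":["deltas"]}

```bash
mkdir -p pics; ls
python3 - <<'E'
from rig import bot, imaging
import cv2,numpy as np
for n in("top","side"):
    im=imaging.capture(n); cv2.imwrite(f"pics/{n}0.png",im[:,:,::-1]); np.save(f"pics/{n}0.npy",im)
    m=imaging.camera_model(n); print(n,m["fx"],m["cx"],m["cy"]); print(np.round(m["T"],3))
s=bot.read_state();print(s["time_s"],s["position"],np.round(s["tcp_rot"],3).tolist(),s["opening"])
E
```

```text
pics
top 401.4301721798104 322.48962700622224 196.459898880615
[[-0.01  -0.985  0.173  0.383]
 [-1.     0.013  0.016 -0.074]
 [-0.018 -0.173 -0.985  1.277]
 [ 0.     0.     0.     1.   ]]
side 480.4194622533872 318.26781087766045 199.83980303202185
[[ 0.969 -0.15   0.199  0.314]
 [-0.248 -0.535  0.807 -1.21 ]
 [-0.014 -0.831 -0.556  0.935]
 [ 0.     0.     0.     1.   ]]
0.1 [0.25947783 0.56786067 0.22166342] [[-0.909, 0.416, -0.001], [0.416, 0.909, -0.002], [0.0, -0.002, -1.0]] 0.9955682687236911
```

View pics/top0.png

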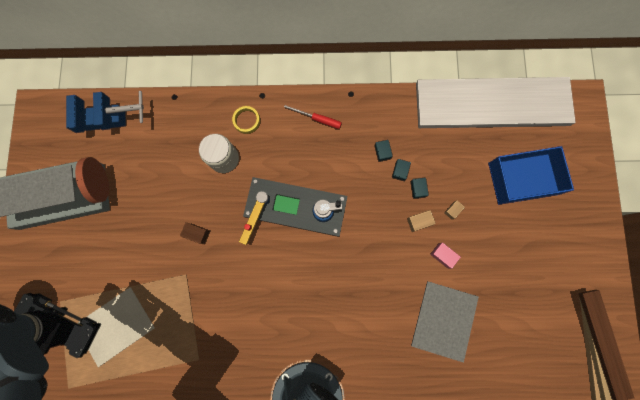

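View pics/side0.png

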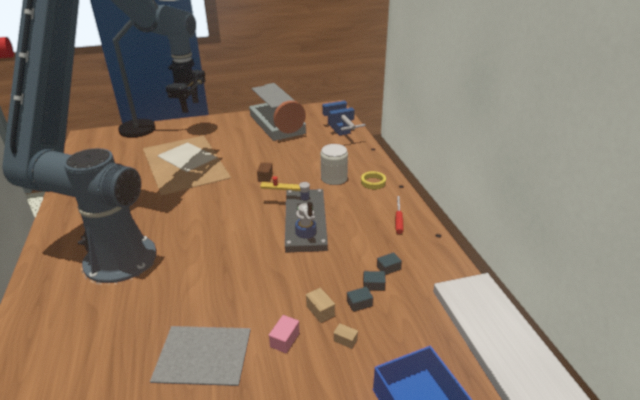

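The top view shows the pale blank at about (422,220), with a small pale look-alike at (455,210) and a pink one at (446,256). The dark blank is at (195,233). On the jig the green pocket is at (287,205), the boss at (323,209) and the lever pivot at (262,197). The yellow lever points down-left from the pivot. The side view agrees.

```bash
cat > h.py <<'E'
import cv2,numpy as np
from rig import bot, imaging
def ray(n,uv,z):
    m=imaging.camera_model(n);T=np.array(m["T"])
    uv=np.atleast_2d(uv).astype(float)
    d=np.c_[(uv[:,0]-m["cx"])/m["fx"],(uv[:,1]-m["cy"])/m["fy"],np.ones(len(uv))]@T[:3,:3].T
    o=T[:3,3]; return (o+d*((z-o[2])/d[:,2])[:,None])[:,:2]
def proj(n,p):
    m=imaging.camera_model(n);T=np.array(m["T"]); q=(np.atleast_2d(p)-T[:3,3])@T[:3,:3]
    return np.c_[q[:,0]/q[:,2]*m["fx"]+m["cx"],q[:,1]/q[:,2]*m["fy"]+m["cy"]]
def blobs(im,lo,hi,box,amin=15):
    x0,y0,x1,y1=box; h=cv2.cvtColor(im,cv2.COLOR_RGB2HSV)
    k=np.zeros(h.shape[:2],np.uint8); k[y0:y1,x0:x1]=cv2.inRange(h,np.array(lo),np.array(hi))[y0:y1,x0:x1]
    c=[c for c in cv2.findContours(k,0,1)[0] if cv2.contourArea(c)>=amin]
    return sorted(c,key=cv2.contourArea,reverse=True)
def rect(n,c,z):
    w=(ray(n,c[:,0,:],z)*1000).astype(np.float32); return cv2.minAreaRect(w)
E
python3 - <<'E'
from h import *
im=np.load("pics/top0.npy");hsv=cv2.cvtColor(im,cv2.COLOR_RGB2HSV)
for p in[(422,220),(415,222),(422,231),(400,225),(440,235),(455,208),(287,205),(262,197),(323,203),(257,212),(248,227),(312,210),(338,204)]: print(p,hsv[p[1],p[0]])
for n,lo,hi,b,z in[("green",(45,100,60),(80,255,255),(270,190,305,220),.012),("yellow",(20,150,120),(35,255,255),(235,185,275,250),.072),("red",(0,170,90),(6,255,255),(240,215,260,240),.102),("red2",(172,170,90),(180,255,255),(240,215,260,240),.102),("blue",(100,120,50),(125,255,255),(308,195,340,225),.06)]:
    for c in blobs(im,lo,hi,b,4)[:2]: print(n,cv2.contourArea(c),cv2.boundingRect(c),rect("top",c,z))
cr=lambda a,b,c,d:cv2.resize(im[b:d,a:c],None,fx=5,fy=5,interpolation=cv2.INTER_CUBIC)
A=cr(235,170,355,245); B=cr(400,195,440,245)
o=np.zeros((375,800,3),np.uint8);o[:375,:600]=A;o[:250,600:]=B; cv2.imwrite("pics/crop0.png",o[:,:,::-1])
E
```

```text
(422, 220) [ 16 119 188]
(415, 222) [ 16 123 187]
(422, 231) [ 12 153 150]
(400, 225) [ 12 152 143]
(440, 235) [ 12 153 152]
(455, 208) [ 16 118 183]
(287, 205) [ 63 125 151]
(262, 197) [ 17  35 192]
(323, 203) [ 17  32 200]
(257, 212) [ 21 170 228]
(248, 227) [  2 178 224]
(312, 210) [100  53  72]
(338, 204) [17 34 52]
green 333.0 (273, 195, 27, 20) ((581.20751953125, 62.88475799560547), (76.12615966796875, 49.8996696472168), 77.84485626220703)
yellow 247.0 (239, 201, 25, 43) ((518.6691284179688, 161.36009216308594), (23.904138565063477, 133.73184204101562), 67.65818786621094)
red 22.0 (244, 224, 7, 6) ((502.61688232421875, 168.07398986816406), (18.8162784576416, 13.019657135009766), 63.221168518066406)
blue 35.0 (313, 211, 21, 10) ((536.6357421875, -56.474403381347656), (26.65094757080078, 61.073577880859375), 2.338088274002075)
```

View pics/crop0.png

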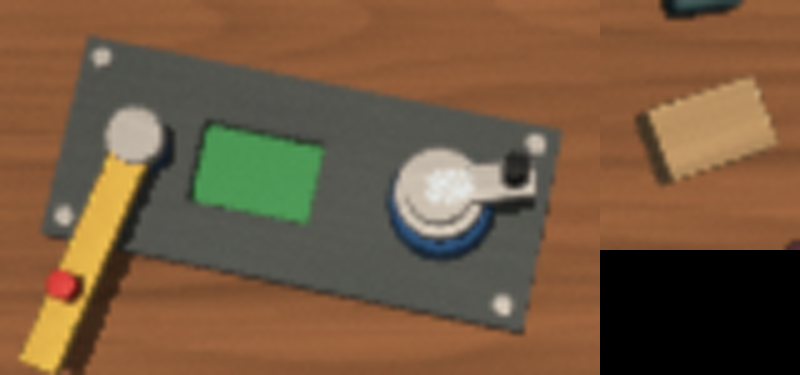

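Run:
```python
from h import *
im=np.load("pics/top0.npy")
b=np.array([(101,56),(537,144),(503,305),(64,215)])/5+[235,170]-0.4
w=ray("top",b,.028)*1000
print(np.round(w,1), "centre",w.mean(0))
v=(w[0]+w[3]-w[1]-w[2])/2; print("len",np.linalg.norm(v),"jig y dir deg",np.degrees(np.arctan2(v[1],v[0])))
u=(w[0]+w[1]-w[2]-w[3])/2; print("x",np.linalg.norm(u),np.degrees(np.arctan2(u[1],u[0])))
c0=w.mean(0);y=v/np.linalg.norm(v)
for k,q in dict(pocket=30,pivot=100,screw=-90).items(): print(k,np.round(c0+y*q,1))
for c in blobs(im,(14,90,160),(20,142,255),(403,203,440,240))[:1]: print("blank",rect("top",c,.045),cv2.contourArea(c))
g=(np.array([516,160])/5+[235,170])[None]; print("grip top",ray("top",g,.163)*1000)
k=(np.array([62,283])/5+[235,170])[None]; print("knob",ray("top",k,.102)*1000)
```

```text
[[ 655.7  161.1]
 [ 595.2 -115.9]
 [ 493.9  -92.9]
 [ 553.7  182.5]] centre [574.61214855  33.69541066]
len 282.65693209051375 jig y dir deg 77.70975458720771
x 104.07834213932492 -12.306991889222973
pocket [581.  63.]
pivot [595.9 131.4]
screw [555.5 -54.2]
blank ((521.5480346679688, -359.92645263671875), (43.349281311035156, 67.79419708251953), 17.717615127563477) 283.0
grip top [[ 562.14997178 -100.55199579]]
knob [[502.01333067 166.31725554]]
```

Request:
drive_tool(
  deltas="87 220 -450 0 -0.8325;87 220 -450 0 -0.8325;87 220 -450 0 -0.8325;87 220 -450 0 -0.8325;87 220 -450 0 -0.8325;87 220 -450 0 -0.8325;87 220 -450 0 -0.8325;87 220 -450 0 -0.8325;87 261 -700 0 -0.8325;87 261 -928 0 -0.8325;87 261 -928 0 -0.8325;87 261 -928 0 -0.8325",
)

```text
time_s: 1.3
position: [0.4683, 0.01, 0.2224]
tcp_rot: [[-0.304, 0.953, -0.0], [0.953, 0.304, 0.0], [0.0, -0.0, -1.0]]
force: [1.7, -0.1, 0.7]
opening: 0.997
grasp_force: 0.0
```

Request:
drive_tool(
  deltas="87 53 -362 0 0;87 53 -362 0 0;87 53 -362 0 0;87 53 -362 -20 0;87 53 -362 -40 0;87 53 -362 -60 0;87 53 -362 -80 0;87 53 -362 -100 0;87 53 -362 -110 0;87 53 -362 -110 0;87 53 -362 -110 0;87 53 -362 -110 0",
)

```text
time_s: 2.5
position: [0.5223, -0.3492, 0.1143]
tcp_rot: [[-0.306, 0.952, 0.002], [0.952, 0.306, -0.001], [-0.002, 0.001, -1.0]]
force: [0.3, 0.4, 0.5]
opening: 1.002
grasp_force: 0.0
```

Request:
drive_tool(
  deltas="87 -1 -10.5 -20 0;87 -1 -10.5 -50 0;87 -1 -10.5 -80 0;87 -1 -10.5 -93 0;87 -1 -10.5 -93 0;87 -1 -10.5 -93 0;40 -1 -10.5 -93 0;30 -1 -10.5 -93 0;30 -1 -10.5 -93 0;30 -1 -10.5 -93 0;30 -1 -10.5 -93 0;30 -1 -10.5 -93 0",
)

```text
time_s: 3.7
position: [0.5209, -0.3606, 0.0197]
tcp_rot: [[-0.304, 0.953, 0.001], [0.953, 0.304, -0.0], [-0.001, 0.001, -1.0]]
force: [1.0, 0.8, 0.6]
opening: 0.538
grasp_force: 0.5
```

Request:
drive_tool(
  deltas="30 0 0 0 0;30 0 0 0 0;30 0 0 20 0;30 0 0 60 0;30 0 0 110 0;30 0 0 160 0;30 0 0 210 0;30 10 40 210 0;30 15 90 210 -0.1;30 20 140 210 -0.25;30 25 190 210 -0.4;30 30 240 210 -0.5236",
)

```text
time_s: 4.9
position: [0.5494, -0.123, 0.2292]
tcp_rot: [[0.219, 0.976, -0.001], [0.976, -0.219, 0.0], [-0.0, -0.001, -1.0]]
force: [1.4, 0.0, -1.7]
opening: 0.531
grasp_force: 30.0
```

Run:
```python
from h import *
s=bot.read_state();print(s["position"],s["force"],s["grasp_force"],s["opening"])
```

```text
[ 0.54940164 -0.12296826  0.22916859] [ 1.41848696  0.00987304 -1.74454105] 29.98951598536223 0.5313255576993478
```

Request:
drive_tool(
  deltas="30 10 50 0 0;30 20 100 0 0;30 28 150 0 0;30 31.5 186 0 0;30 31.5 186 -30 0;30 31.5 186 -70 0;30 31.5 186 -110 0;30 31.5 186 -140 0;30 31.5 186 -165 0;30 31.5 186 -165 0;30 31.5 186 -165 0;30 31.5 186 -165 0",
)

```text
time_s: 6.1
position: [0.5828, 0.0612, 0.0659]
tcp_rot: [[0.212, 0.977, 0.003], [0.977, -0.212, -0.0], [0.0, 0.003, -1.0]]
force: [0.5, 0.3, -1.0]
opening: 0.528
grasp_force: 30.0
```

Run:
```python
from h import *
im=imaging.capture("top");si=imaging.capture("side");s=bot.read_state();print(s["position"],s["tcp_rot"])
o=np.hstack([cv2.resize(im[165:245,235:355],(720,480)) ,np.zeros((480,0,3),np.uint8)])
o2=cv2.resize(si[160:260,260:360],(480,480))
cv2.imwrite("pics/a.png",np.hstack([cv2.resize(im[165:245,245:325],(400,400)),cv2.resize(si[170:250,270:350],(400,400))])[:,:,::-1])
```

```text
[0.58284832 0.06123942 0.06627102] [[ 2.12408269e-01  9.77175509e-01  3.27883762e-03]
 [ 9.77180938e-01 -2.12408353e-01 -3.26571484e-04]
 [ 3.77334843e-04  3.27338410e-03 -9.99994571e-01]]
```

View pics/a.png

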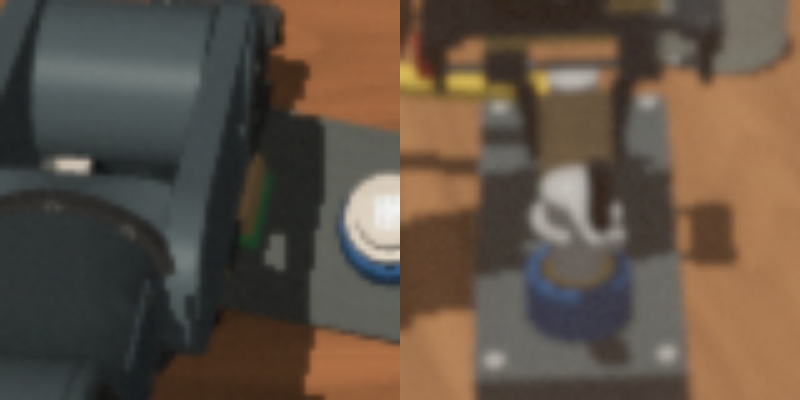

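The pale blank is held square over the pocket: green shows beside it at about (262,215) in the left crop. Lowering it now.

Request:
drive_tool(
  deltas="30 -1.5 1.5 -5 0;30 -1.5 1.5 -10 0;30 -1.5 1.5 -15 0;30 -1.5 1.5 -19 0;30 -1.5 1.5 -22 0;30 -1.5 1.5 -25 0;30 -1.5 1.5 -28 0;30 -1.5 1.5 -31 0;30 -1.5 1.5 -31 0;30 -1.5 1.5 -31 0",
)

```text
time_s: 7.2
position: [0.5802, 0.0629, 0.0335]
tcp_rot: [[0.212, 0.977, -0.0], [0.977, -0.212, -0.0], [-0.0, -0.0, -1.0]]
force: [-0.9, -0.4, -1.9]
opening: 0.525
grasp_force: 30.0
```

Request:
drive_tool(
  deltas="30 0 0 -1.5 0;30 0 0 -1.5 0;70 0 0 -1.5 0;70 0 0 -1.5 0;70 0 0 -1.5 0;70 0 0 -1.5 0;70 0 0 20 0;70 0 0 60 0;70 0 0 100 0;70 0 0 120 0;70 0 0 120 0;70 0 0 120 0",
)

```text
time_s: 8.4
position: [0.5799, 0.0629, 0.1536]
tcp_rot: [[0.212, 0.977, 0.0], [0.977, -0.212, -0.0], [0.0, 0.0, -1.0]]
force: [-0.4, -0.3, -0.7]
opening: 0.803
grasp_force: 0.0
```

Request:
drive_tool(
  deltas="50 -40 50 0 -0.15;50 -78 103.5 0 -0.3;50 -78 103.5 0 -0.45;50 -78 103.5 0 -0.6;50 -78 103.5 0 -0.75;50 -78 103.5 0 -0.9;50 -78 103.5 0 -1.05;50 -78 103.5 0 -1.2;50 -78 103.5 0 -1.35;50 -78 103.5 0 -1.5;50 -78 103.5 0 -1.65;50 -78 103.5 0 -1.712",
)

```text
time_s: 9.6
position: [0.5007, 0.1662, 0.1515]
tcp_rot: [[0.936, -0.352, -0.004], [-0.352, -0.936, -0.0], [-0.004, 0.002, -1.0]]
force: [-0.6, -0.7, -0.2]
opening: 0.574
grasp_force: 0.0
```

Run:
```python
from h import *
im=imaging.capture("top");si=imaging.capture("side");s=bot.read_state();print(s["position"],s["tcp_rot"][:2],s["joint_positions"])
cv2.imwrite("pics/b.png",np.hstack([cv2.resize(im[165:245,235:315],(400,400)),cv2.resize(si[150:230,245:325],(400,400))])[:,:,::-1])
p=np.array([[.581,.063,.012],[.581,.063,.057]]);print(proj("top",p),proj("side",p))
```

```text
[0.50077219 0.16616833 0.15169865] [[ 9.37579275e-01 -3.47747438e-01 -4.10152661e-03]
 [-3.47752019e-01 -9.37586444e-01 -4.39200128e-04]] [6.21234450e+00 2.86195451e+01 9.98963490e+01 5.26957412e-04
 5.17204498e+01 1.16561848e+02]
[[285.89196503 204.32926965]
 [284.32299386 202.09257546]] [[304.91701159 213.56735091]
 [304.50444304 202.32944143]]
```

View pics/b.png

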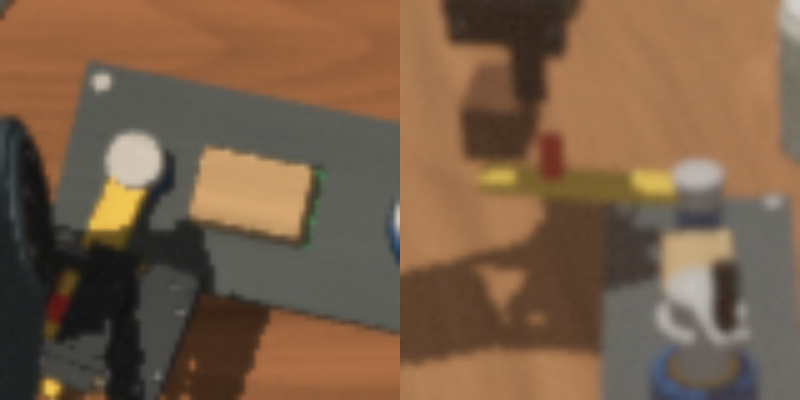

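The blank sits home in the pocket, at about (254,194) in the left crop. The fingers are above the red knob, which is at (58,305) in the left crop and (550,155) in the right.

Request:
drive_tool(
  deltas="50 0 0 -25 0;50 0 0 -50 0;50 0 0 -70 0;50 0 0 -73 0;50 0 0 -73 0;50 0 0 -73 0;5 0 0 -73 0;5 0 0 -73 0;5 0 0 -73 0;5 0 0 -73 0;5 0 0 -73 0;5 0 0 -73 0",
)

```text
time_s: 10.9
position: [0.5022, 0.1666, 0.0808]
tcp_rot: [[0.938, -0.348, 0.0], [-0.348, -0.938, 0.0], [0.0, -0.0, -1.0]]
force: [-0.4, 1.5, 2.2]
opening: 0.197
grasp_force: 30.0
```

Run:
```python
from h import *
im=imaging.capture("top");s=bot.read_state();print(s["position"],s["tcp_rot"][0],s["force"],s["opening"]*87,s["grasp_force"])
for c in blobs(im,(14,90,150),(20,142,255),(265,185,305,225))[:1]: print("blank",rect("top",c,.057),cv2.contourArea(c))
P=np.array([595.9,131.4])
p0=np.array(s["position"][:2])*1000;r=p0-P;print(r,np.hypot(*r),np.degrees(np.arctan2(r[1],r[0])))
for a in range(10,101,10):
    t=np.radians(a);R=np.array([[np.cos(t),-np.sin(t)],[np.sin(t),np.cos(t)]]);print(a,round(t,3),np.round(R@r-r,1))
```

```text
[0.50221182 0.166593   0.08080427] [ 9.37519906e-01 -3.47931509e-01  3.01260643e-04] [-0.59022155  1.61119023  3.3465994 ] 17.197839757112302 30.000441670417786
blank ((578.4794311523438, 62.09269714355469), (68.27339935302734, 43.9140739440918), 77.94689178466797) 281.0
[-93.68817683  35.19300086] 100.08007687514761 159.41182699272034
10 0.175 [ -4.7 -16.8]
20 0.349 [ -6.4 -34.2]
30 0.524 [ -5.  -51.6]
40 0.698 [ -0.7 -68.5]
50 0.873 [  6.5 -84.3]
60 1.047 [ 16.4 -98.7]
70 1.222 [  28.6 -111.2]
80 1.396 [  42.8 -121.3]
90 1.571 [  58.5 -128.9]
100 1.745 [  75.3 -133.6]
```

Request:
drive_tool(
  deltas="5 -3 -8.5 0 0.087;5 -5.7 -25.5 0 0.23;5 -5.9 -43 0 0.38;5 -3.2 -60 0 0.53;5 2.8 -76.5 0 0.68;5 10 -90 0 0.83;5 20 -103 0 0.98;5 32 -114 0 1.13;5 45.5 -123 0 1.28;5 58.5 -128.9 0 1.43;5 70 -132.3 0 1.58;5 72 -132.8 0 1.71",
)

```text
time_s: 12.15
position: [0.5755, 0.0331, 0.0808]
tcp_rot: [[0.211, 0.977, 0.001], [0.977, -0.211, 0.0], [0.0, 0.001, -1.0]]
force: [-0.8, 3.2, 2.6]
opening: 0.197
grasp_force: 30.0
```

Run:
```python
from h import *
s=bot.read_state();print(s["position"],s["force"],s["grasp_force"])
r=np.array(s["position"][:2])*1000-[595.9,131.4];print(np.hypot(*r),np.degrees(np.arctan2(r[1],r[0]))+102.3)
```

```text
[0.57550406 0.03314561 0.08077058] [-0.80683551  3.21410095  2.57924756] 29.99897450208664
100.34899163405605 0.572919634277909
```

Request:
drive_tool(
  deltas="5 1.5 -0.3 0 0;5 2.5 -0.5 0 0;5 2.5 -0.5 0 0;5 2.5 -0.5 0 0;30 1 0 0 0;30 1 0 0 0;30 1 0 0 0;30 1 0 30 0;30 1 0 80 0;30 1 0 120 0;30 1 0 120 0;30 1 0 120 0",
)

```text
time_s: 13.35
position: [0.5757, 0.0335, 0.2014]
tcp_rot: [[0.215, 0.977, 0.002], [0.977, -0.215, -0.0], [0.0, 0.002, -1.0]]
force: [-0.9, -0.4, 0.5]
opening: 0.339
grasp_force: 0.0
```

Run:
```python
from h import *
im=imaging.capture("top");si=imaging.capture("side");s=bot.read_state();print(s["position"],s["tcp_rot"][0],s["force"])
cv2.imwrite("pics/c.png",np.hstack([cv2.resize(im[165:245,265:345],(400,400)),cv2.resize(si[160:240,260:340],(400,400))])[:,:,::-1])
```

```text
[0.57396115 0.03365782 0.19915862] [ 0.21455701  0.97670692 -0.00297971] [-1.20294808  0.80430793 -0.80218759]
```

View pics/c.png

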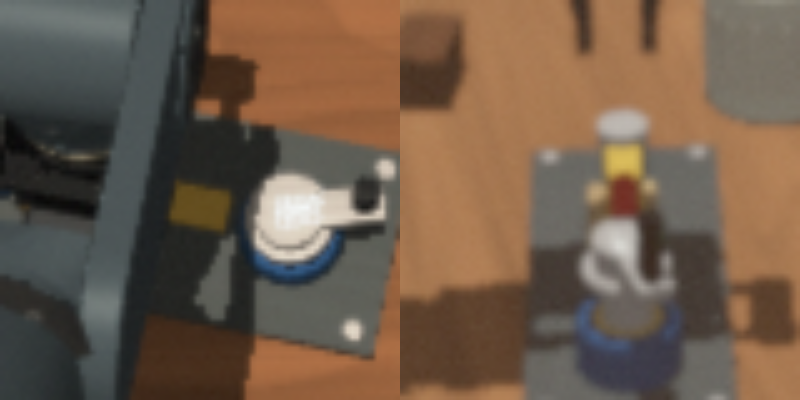

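The lever is shut: the bar lies along the jig over the blank with the red knob in line with the pivot. The crank grip is at about (366,190) in the left crop, unmoved. Going to it now.

Request:
drive_tool(
  deltas="50 -5 -50 0 0;50 -10 -100 0 0;50 -13.5 -132.5 0 0;50 -13.5 -132.5 0 0;50 -13.5 -132.5 -25 0;50 -13.5 -132.5 -50 0;50 -13.5 -132.5 -74 0;50 -13.5 -132.5 -74 0;50 -13.5 -132.5 -74 0",
)

```text
time_s: 14.35
position: [0.5609, -0.0981, 0.1254]
tcp_rot: [[0.214, 0.977, -0.003], [0.977, -0.214, 0.001], [0.001, -0.003, -1.0]]
force: [0.5, 0.4, 0.2]
opening: 0.575
grasp_force: 0.0
```

Run:
```python
from h import *
si=imaging.capture("side");s=bot.read_state();p=s["position"];print(p,s["force"])
cv2.imwrite("pics/d.png",cv2.resize(si[170:240,270:350],(640,560))[:,:,::-1])
print(proj("side",[p,[p[0],p[1],.163]]), (proj("side",[p,[p[0],p[1],.163]])-[270,170])*8)
```

```text
[ 0.56179503 -0.09848364  0.12647053] [-0.43427227 -0.38328578 -0.62677276]
[[309.84926356 213.51766176]
 [309.54015129 203.11362547]] [[318.79410844 348.14129411]
 [316.3212103  264.90900377]]
```

View pics/d.png

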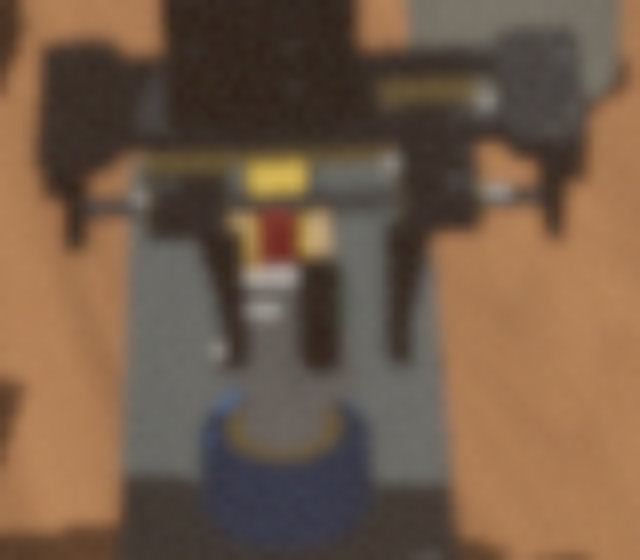

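The black grip stands between the fingers at about (320,315), with the fingertips near its foot. Closing on it.

Request:
drive_tool(
  deltas="3 0 0 0 0;3 0 0 0 0;3 0 0 0 0;3 0 0 0 0;3 0 0 0 0;3 0 0 0 0;3 0 0 0 0",
)

```text
time_s: 15.1
position: [0.5617, -0.099, 0.1267]
tcp_rot: [[0.214, 0.977, 0.0], [0.977, -0.214, -0.0], [-0.0, 0.0, -1.0]]
force: [-0.4, 0.4, 2.0]
opening: 0.172
grasp_force: 30.0
```

Run:
```python
from h import *
s=bot.read_state();p=s["position"];print(p,s["force"],s["moment"],s["opening"]*87,s["grasp_force"])
r=p[:2]*1000-[555.5,-54.2];R0=np.hypot(*r);print(r,R0)
r=r*45/R0
for a in np.arange(-0.6,3.01,0.2):
    c,d=np.cos(a),np.sin(a);print(round(a,1),np.round(np.array([[c,-d],[d,c]])@r-r,1))
```

```text
[ 0.56168529 -0.09899496  0.12673051] [-0.41303789  0.39798561  2.04553505] [-0.0685122   0.1452861  -0.01020746] 14.989090450104566 29.98393430840224
[  6.18529434 -44.79496099] 45.21997783928615
-0.6 [-26.2   4.3]
-0.4 [-17.8   1.1]
-0.2 [-9.  -0.3]
0.0 [0. 0.]
0.2 [8.7 2.1]
0.4 [16.9  5.9]
0.6 [24.1 11.3]
0.8 [30.1 17.9]
1.0 [34.7 25.7]
1.2 [37.6 34.2]
1.4 [38.8 43.1]
1.6 [38.2 52. ]
1.8 [35.9 60.7]
2.0 [31.8 68.7]
2.2 [26.3 75.8]
2.4 [19.4 81.6]
2.6 [11.5 85.9]
2.8 [ 3.  88.6]
3.0 [-6.  89.6]
```

Request:
drive_tool(
  deltas="3 4.4 0.9 0.1 0;3 8.7 2.1 0.3 0;3 12.9 3.8 0.4 0;3 16.9 5.9 0.5 0;3 20.6 8.4 0.7 0;3 24.1 11.3 0.8 0;3 27.3 14.5 0.9 0;3 30.1 17.9 1 0;3 30.1 17.9 1 0;3 30.1 17.9 1 0",
)

```text
time_s: 16.1
position: [0.5928, -0.0808, 0.1278]
tcp_rot: [[0.215, 0.977, 0.002], [0.977, -0.215, 0.0], [0.001, 0.002, -1.0]]
force: [-0.1, -0.3, 1.3]
opening: 0.177
grasp_force: 30.0
```

Request:
drive_tool(
  deltas="3 2.4 3.8 0.1 0;3 4.6 7.8 0.3 0;3 6.2 12 0.4 0;3 7.5 16.3 0.5 0;3 7.5 16.3 0.5 0;3 7.5 16.3 0.5 0",
)

```text
time_s: 16.7
position: [0.5996, -0.0628, 0.127]
tcp_rot: [[0.215, 0.977, 0.001], [0.977, -0.215, 0.003], [0.003, 0.0, -1.0]]
force: [2.4, 2.5, -8.9]
opening: 0.171
grasp_force: 30.0
```

Request:
drive_tool(
  deltas="3 0.8 4.4 0 0;3 1.2 8.9 0 0;3 1.2 8.9 0 0;3 1.2 8.9 0 0",
)

```text
time_s: 17.1
position: [0.6005, -0.0555, 0.128]
tcp_rot: [[0.214, 0.977, 0.0], [0.977, -0.214, 0.001], [0.001, 0.0, -1.0]]
force: [2.7, 0.4, -7.7]
opening: 0.175
grasp_force: 30.0
```

Run:
```python
from h import *
s=bot.read_state();print(s["position"],s["force"]);np.save("pics/e0.npy",imaging.capture("side"))
```

```text
[ 0.60053613 -0.05546666  0.12803833] [ 2.65975882  0.38710271 -7.68835646]
```

Request:
drive_tool(
  deltas="40 0 0 0 0;40 0 0 0 0;40 0 0 0 0;40 0 0 0 0;40 0 0 0 0;40 0 0 0 0;40 0 0 0 0;40 0 0 0 0",
)

```text
time_s: 17.95
position: [0.6004, -0.0558, 0.1281]
tcp_rot: [[0.214, 0.977, -0.0], [0.977, -0.214, 0.0], [-0.0, -0.0, -1.0]]
force: [-0.1, 0.0, 0.7]
opening: 0.459
grasp_force: 0.0
```

Run:
```python
from h import *
s=bot.read_state();p=s["position"];print(p,s["force"],s["opening"]);a=np.load("pics/e0.npy");b=imaging.capture("side")
cv2.imwrite("pics/e.png",np.hstack([cv2.resize(i[170:240,280:340],(400,467)) for i in(a,b)])[:,:,::-1])
print((proj("side",[p])-[280,170])*6.67)
```

```text
[ 0.60041282 -0.05583665  0.12805795] [-0.10759326  0.04436064  0.67068023] 0.4586106757698264
[[260.46443885 220.88239498]]
```

View pics/e.png

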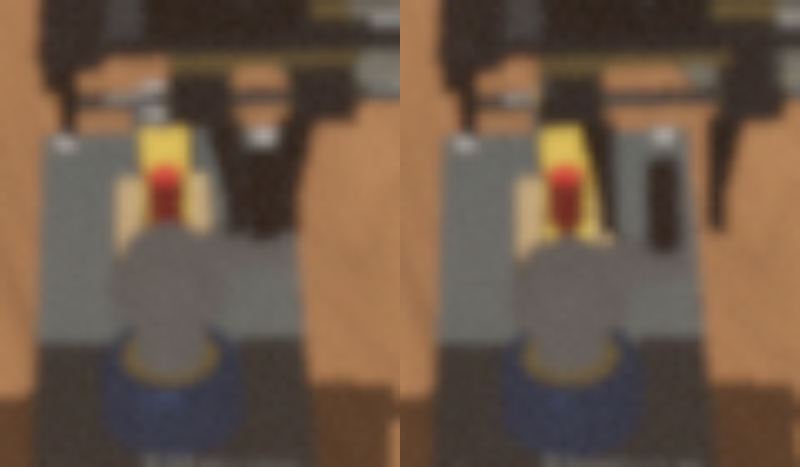

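The head fell from row 222 to row 237 in the crop, which is about 8 mm, so the screw has dropped. Regripping 8 mm lower and working out the forward arc.

Request:
drive_tool(
  deltas="40 0 0 -4 0;40 0 0 -8 0;40 0 0 -8 0;3 0 0 -8 0;3 0 0 -8 0;3 0 0 -8 0;3 0 0 -8 0;3 0 0 -8 0;3 0 0 -8 0;3 0 0 -8 0;3 0 0 -8 0",
)

```text
time_s: 19.1
position: [0.6009, -0.0559, 0.1202]
tcp_rot: [[0.214, 0.977, 0.001], [0.977, -0.214, -0.0], [-0.0, 0.001, -1.0]]
force: [1.3, -0.0, -0.5]
opening: 0.176
grasp_force: 30.0
```

Run:
```python
from h import *
s=bot.read_state();p=s["position"];print(p,s["force"],s["opening"],s["grasp_force"])
r=p[:2]*1000-[555.5,-54.2];print(r,np.hypot(*r));th0=np.arctan2(r[1],r[0])
q=lambda a:np.array([45*np.cos(th0-a),45*np.sin(th0-a),-1.27*a])
for k in range(4):
    b=1.65*k
    print("; ".join("3 %.1f %.1f %.1f 0"%tuple(q(b+0.15*i)-q(b)) for i in range(1,12)))
```

```text
[ 0.60085626 -0.05593968  0.12022019] [ 1.25109347 -0.01202083 -0.46642106] 0.1764582523235081 29.957146095111966
[45.3562559  -1.73967808] 45.389607064430116
3 -0.8 -6.7 -0.2 0; 3 -2.5 -13.2 -0.4 0; 3 -5.2 -19.4 -0.6 0; 3 -8.8 -25.1 -0.8 0; 3 -13.2 -30.2 -1.0 0; 3 -18.4 -34.6 -1.1 0; 3 -24.1 -38.1 -1.3 0; 3 -30.3 -40.8 -1.5 0; 3 -36.8 -42.5 -1.7 0; 3 -43.5 -43.3 -1.9 0; 3 -50.2 -43.0 -2.1 0
3 -6.6 1.3 -0.2 0; 3 -13.0 3.6 -0.4 0; 3 -18.9 6.7 -0.6 0; 3 -24.3 10.8 -0.8 0; 3 -29.0 15.6 -1.0 0; 3 -33.0 21.0 -1.1 0; 3 -36.1 27.0 -1.3 0; 3 -38.3 33.4 -1.5 0; 3 -39.5 40.1 -1.7 0; 3 -39.7 46.8 -1.9 0; 3 -38.9 53.5 -2.1 0
3 1.8 6.5 -0.2 0; 3 4.6 12.6 -0.4 0; 3 8.2 18.3 -0.6 0; 3 12.7 23.4 -0.8 0; 3 17.8 27.7 -1.0 0; 3 23.6 31.2 -1.1 0; 3 29.8 33.9 -1.3 0; 3 36.3 35.5 -1.5 0; 3 43.0 36.2 -1.7 0; 3 49.8 35.8 -1.9 0; 3 56.4 34.5 -2.1 0
3 6.3 -2.3 -0.2 0; 3 12.2 -5.6 -0.4 0; 3 17.6 -9.6 -0.6 0; 3 22.3 -14.5 -0.8 0; 3 26.2 -20.0 -1.0 0; 3 29.3 -26.0 -1.1 0; 3 31.4 -32.4 -1.3 0; 3 32.5 -39.0 -1.5 0; 3 32.7 -45.8 -1.7 0; 3 31.8 -52.5 -1.9 0; 3 29.9 -58.9 -2.1 0
```

Request:
drive_tool(
  deltas="3 -0.8 -6.7 -0.2 0; 3 -2.5 -13.2 -0.4 0; 3 -5.2 -19.4 -0.6 0; 3 -8.8 -25.1 -0.8 0; 3 -13.2 -30.2 -1.0 0; 3 -18.4 -34.6 -1.1 0; 3 -24.1 -38.1 -1.3 0; 3 -30.3 -40.8 -1.5 0; 3 -36.8 -42.5 -1.7 0; 3 -43.5 -43.3 -1.9 0; 3 -50.2 -43.0 -2.1 0; 3 -50.2 -43.0 -2.1 0",
)

```text
time_s: 20.3
position: [0.5474, -0.0985, 0.1176]
tcp_rot: [[0.214, 0.977, -0.005], [0.977, -0.214, 0.001], [-0.0, -0.005, -1.0]]
force: [-0.5, -1.5, -1.0]
opening: 0.175
grasp_force: 30.0
```

Request:
drive_tool(
  deltas="3 -6.6 1.3 -0.2 0; 3 -13.0 3.6 -0.4 0; 3 -18.9 6.7 -0.6 0; 3 -24.3 10.8 -0.8 0; 3 -29.0 15.6 -1.0 0; 3 -33.0 21.0 -1.1 0; 3 -36.1 27.0 -1.3 0; 3 -38.3 33.4 -1.5 0; 3 -39.5 40.1 -1.7 0; 3 -39.7 46.8 -1.9 0; 3 -38.9 53.5 -2.1 0; 3 -38.9 53.5 -2.1 0",
)

```text
time_s: 21.5
position: [0.512, -0.0445, 0.1159]
tcp_rot: [[0.214, 0.977, 0.001], [0.977, -0.214, -0.0], [0.0, 0.001, -1.0]]
force: [5.1, -0.9, -2.7]
opening: 0.172
grasp_force: 30.0
```

Request:
drive_tool(
  deltas="3 1.8 6.5 -0.2 0; 3 4.6 12.6 -0.4 0; 3 8.2 18.3 -0.6 0; 3 12.7 23.4 -0.8 0; 3 17.8 27.7 -1.0 0; 3 23.6 31.2 -1.1 0; 3 29.8 33.9 -1.3 0; 3 36.3 35.5 -1.5 0; 3 43.0 36.2 -1.7 0; 3 49.8 35.8 -1.9 0; 3 56.4 34.5 -2.1 0; 3 56.4 34.5 -2.1 0",
)

```text
time_s: 22.7
position: [0.5642, -0.0105, 0.1129]
tcp_rot: [[0.213, 0.977, -0.008], [0.977, -0.213, 0.0], [-0.002, -0.008, -1.0]]
force: [-2.1, -2.4, -1.7]
opening: 0.174
grasp_force: 30.0
```

Request:
drive_tool(
  deltas="3 6.3 -2.3 -0.2 0; 3 12.2 -5.6 -0.4 0; 3 17.6 -9.6 -0.6 0; 3 22.3 -14.5 -0.8 0; 3 26.2 -20.0 -1.0 0; 3 29.3 -26.0 -1.1 0; 3 31.4 -32.4 -1.3 0; 3 32.5 -39.0 -1.5 0; 3 32.7 -45.8 -1.7 0; 3 31.8 -52.5 -1.9 0; 3 29.9 -58.9 -2.1 0; 3 29.9 -58.9 -2.1 0",
)

```text
time_s: 23.9
position: [0.5977, -0.0714, 0.1116]
tcp_rot: [[0.214, 0.977, 0.0], [0.977, -0.214, -0.002], [-0.002, 0.001, -1.0]]
force: [0.9, -2.1, -2.2]
opening: 0.171
grasp_force: 30.0
```

Request:
drive_tool(
  deltas="3 0 0 0 0;3 0 0 0 0;3 0 0 0 0;3 0 0 0 0;3 0 0 0 0;3 0 0 0 0;3 0 0 0 0;3 0 0 0 0",
)

```text
time_s: 24.7
position: [0.5981, -0.0699, 0.1118]
tcp_rot: [[0.214, 0.977, 0.001], [0.977, -0.214, -0.0], [-0.0, 0.001, -1.0]]
force: [1.4, -3.9, -0.5]
opening: 0.176
grasp_force: 30.0
```

Run:
```python
from h import *
s=bot.read_state();p=s["position"];print(p,s["force"],s["grasp_force"],np.abs(s["qvel"]).max())
r=p[:2]*1000-[555.5,-54.2];print(r,np.hypot(*r),np.arctan2(r[1],r[0]))
im=imaging.capture("top");si=imaging.capture("side")
cv2.imwrite("pics/f.png",np.hstack([cv2.resize(im[165:245,255:335],(400,400)),cv2.resize(si[160:240,260:340],(400,400))])[:,:,::-1])
```

```text
[ 0.5981058  -0.06985252  0.11184264] [ 1.40000886 -3.90533852 -0.4899282 ] 29.994457033462822 0.05030678302348949
[ 42.60580071 -15.65251696] 45.39003790724048 -0.3520734008216313
```

View pics/f.png

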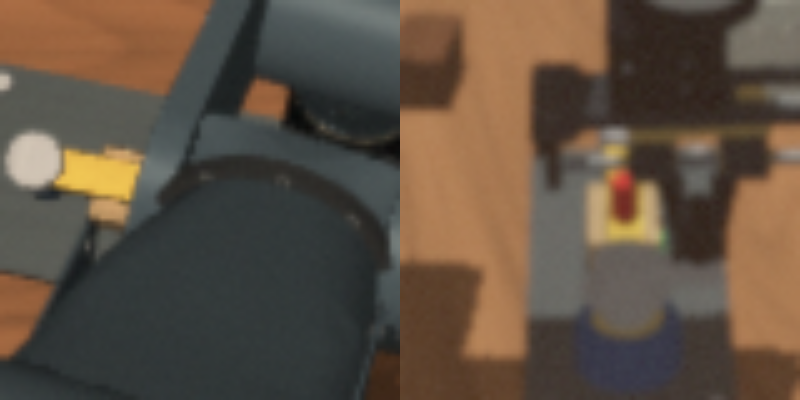

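The lever is still over the blank at (100,180) in the left crop. The screw is lower, and the fingers hold the grip at about (695,215) in the right crop. Handing in.

```bash
python3 -c "
from rig import bot
print(bot.hand_in())"
```

```text
the job is handed in; nothing more can be done
None
```

I handed the job in at about 25 s, and the hand-in gave no verdict: the pale blank is home in the pocket, the lever is shut, the screw was backed off until it dropped and then turned forward about one turn (6.6 rad commanded), and the gripper still holds the crank grip at 30 N.

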